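# Fit the chopper blade

### The arm

A 7-joint arm with a two-finger parallel gripper is mounted at the origin on the work surface. World frame = base frame: x ahead of the robot, y to its left, z up, the work surface at z = 0. Lengths are in m, angles in rad, forces in N, time in s.
With the tool pointing down it reaches from about 0.425 to 0.875 m from the base axis. Payload 4.7 kg.
Tool frame: the origin (TCP) lies midway between the tips of the shut fingers; the grasp point (between the pads) lies 19 mm behind it; z points along the fingers, y is the line along which they close (so a half turn about z gives the same grasp; the last joint's range is limited). The gripper opens to 87 mm and grips with 3 to 60 N. Pads are 19 mm wide; open, the fingers measure 117 mm over their backs; the gripper's body (75 mm by 190 mm) begins 51 mm behind the grasp point.
Start: joints at [-1.281, 0.321, -0.07, 1.45, 0.023, 1.371, -0.057], TCP at [0.177, 0.625, 0.223] pointing down, gripper open.
Joint ranges: [-2.86, 2.86], [-0.3, 2.09], [-1.38, 1.24], [0.06, 2.45], [-1.56, 4.7], [0.09, 2.05], [-2.69, 2.69]. Speed limits (rad/s): [2.57, 2.57, 3.14, 3.14, 3.14, 3.14, 3.14].

### API

Orientations are given as a rotation vector (axis times angle).
In Python, from bench import ctrl gives the robot as it stands. The module is installed in compiled form; this text tells all that it offers.
- The arm moves only by the tool carry_out, never from a script. Its argument "steps" is a list of rows, each a list of 7 numbers: the turn, a rotation vector about the world's x, y, z in degrees, then the shift along the world's x, y, z in cm, then the opening, from 0 (shut) to 1 (fully open). A call has 1 to 12 rows; each row is the pose to reach, as a shift and turn from the pose commanded when the call began; what a row does not reach only later rows make up. A row lasts 1/10 s, in which the tool goes at most 50 mm and 8.59 degrees, less where a joint would pass 70% of its speed; a pose out of reach is approached as far as the arm can. A call with a gripper value outside its range is refused whole. The fingers move at their own pace and stop on an object; "squeeze" is the grip in N (left out, the last holds). Time passes only in rows, so rows that repeat a pose let the fingers close. It gives the time, the measured TCP pose, the force, the opening and the grip force at its end, in the units of the state.
- ctrl.get_state(): the state, without advancing time (a new reading comes with each control period).
- ctrl.get_image(name): name is "side" or "top" or "wrist"; returns a dict with "pixels" (400x640x3 uint8, red, green, blue), "camera_matrix" (3x3 intrinsics, pixels), "cam_to_world" (4x4, takes a point from camera to world coordinates); the wrist camera has in their place "T_tool_cam" (4x4, takes a point from camera to tool coordinates, whose origin is the TCP and whose axes are the flange's). Camera axes: x right, y down, z forward; pixel columns grow to the right and rows downward; lengths in m; the calibration is good to about 2 mm. The wrist camera is an equidistant fisheye: a pixel r from the principal point sees the ray r / f radians off the axis. A picture is of the moment at which its call begins: read the wrist's pose just before it. There is no depth.
- ctrl.close_job(): hands the job in; it is judged then, once.
The state is a dict: "time": time; "joint_positions": joint angles; "qd": joint speeds; "joint_torque": joint torques, N m; "position": TCP position; "tool_rot": TCP orientation; "ft_force": force on the tool from outside, world axes, zero at the start; "torque": the same for the moment, N m; "grip_width": opening from 0.0 (shut) to 1.0 (fully open); "grip_force": force on a finger pad.
Only numpy, scipy, OpenCV 4.12 (cv2) and the standard library are available. Lean on these libraries where they do the work, as an engineer would, in place of code of your own. Each camera call takes 0.05 s, during which the arm holds its last target. There are 200 camera calls.

### The job

Get the food chopper ready for use: take the two-winged steel blade off its slanted drying peg, slide it over the drive shaft in the chopper's bowl until it is fully home, and then put the lid squarely on the bowl. The blade's hub is delicate: hold it with a light grip (well under 30 N) and do not force it down on the shaft. Leave the round whisk disc on its peg and everything else where it is.

Things in the scene. Friction and masses are not known exactly. Their poses are not given: they have to be found in the camera images.
- blade: Chopper blade, loose, about 70 g: grey hub 34 mm across, 80 mm tall, bore 20 mm wide and 70 mm deep open at the lower end. Two thin steel wings, 8 and 24 mm above that end, reach 49 mm from the axis. Origin: centre of the open end; z along the hub to its solid top. Starts on a rack peg, leaning 27 to 30 degrees; draws off along its z in 42 mm. 30 N per pad, or a 35 N push, cracks it.
- blade_grip (a point): Grip point on the blade's hub axis, 62 mm from its open end and 18 mm below its top; the hub is a plain cylinder from 35 mm to 80 mm above the open end.
- whisk: Whisk disc, loose, on the other peg of the rack; stays there. The same hub as the blade's, but with a flat round disc, 84 mm in diameter and 4 mm thick, near its lower end instead of wings. Origin and z as for the blade.
- rack: White drying rack, fixed: tray 160 (x) by 250 (y) mm, 20 mm tall, origin under its centre. Two pegs at y = -60 and +60 mm lean 27 degrees from vertical to the rack's -x (robot's) side: pins 17 mm thick, 42 mm long, above a collar 28 mm wide, on which the hub's lower end rests at x = 14, z = 51 mm in the rack's frame.
- chopper: Compact food chopper, fixed: round white motor base (148 mm wide, 40 mm tall) carrying an open clear bowl, inside about 116 to 124 mm wide, 132 mm outside at the rim, with the rim 106 mm above the table. Origin under its centre; z up. In the middle of the bowl stands the steel drive shaft.
- chopper_seat (a point): The shoulder at the foot of the drive shaft, 54 mm above the table, on the shaft's axis. The shaft is 17 mm in diameter and rises 42 mm above this point, with a chamfered top 5 mm long (9 mm wide at the tip). Fully home, the blade's origin is at this point and its hub top is 28 mm above the bowl's rim.
- chopper_rim (a point): Centre of the bowl's rim, 106 mm above the table, on the same axis.
- lid: Clear lid, loose, about 130 g, on the table on its skirt (150 mm outside, 143 mm inside, 8 mm deep), below a flange; hollow crown to 50 mm; white knob 28 mm wide from 50 to 80 mm. Origin: centre of the skirt's lower edge; z up. On the bowl the skirt goes loosely round the rim and the flange lies on it: origin 8 mm below the rim. The crown has 38 mm of room above the rim.
- lid_knob (a point): Grip point on the lid's knob, on its axis, 72 mm above the lid's origin.
- apple: Bystander, loose: a green apple with a stalk, 74 mm wide, 70 mm tall. Origin under its centre.
- orange: Bystander, loose: an orange, 72 mm wide, 69 mm tall. Origin under its centre.
- tomato: Bystander, loose: a tomato, 60 mm wide, 50 mm tall. Origin under its centre.
- milk: Bystander, loose: a small white milk bottle, 56 mm wide, 125 mm tall. Origin under its centre.
- spice: Bystander, loose: a small glass spice jar with metal top, 38 mm wide, 75 mm tall. Origin under its centre.
- mug: Bystander, loose: a white mug, 76 mm wide, 85 mm tall, handle at +y. Origin under its centre.
Not all that is in view belongs to the job. What is shaped like the lid but brown is not meant.

How it is judged:
On the way:
1. the blade has been slid over the drive shaft, upright and fully home, with the lid not yet on (z of blade in the frame of chopper_seat between -0.003 and 0.003 m and horizontal distance between blade and chopper_seat below 0.003 m and angle between blade's own z axis and vertical below 0.06 rad and horizontal distance between lid and chopper_rim above 0.05 m), for 0.2 s.
At the end, for the whole second after the job is handed in: The blade is upright (within 0.06 rad) on the drive shaft, within 3 mm of fully home and 3 mm of its axis; the lid lies level (within 0.05 rad) on the rim, its origin 5 to 11 mm below the rim and within 9 mm of the axis; both at rest; the whisk disc still on its peg (moved under 15 mm) (z of blade in the frame of chopper_seat between -0.003 and 0.003 m and horizontal distance between blade and chopper_seat below 0.003 m and angle between blade's own z axis and vertical below 0.06 rad and z of lid in the frame of chopper_rim between -0.011 and -0.005 m and horizontal distance between lid and chopper_rim below 0.009 m and angle between lid's own z axis and vertical below 0.05 rad and linear speed of each of blade, lid below 0.01 m/s and distance of whisk from where it was at the start of the episode below 0.015 m); the robot touches nothing.
It fails at once if the blade's hub is squeezed or struck with the fingers by more than 30 N per pad (60 N over both) (contact force between the fingers and blade above 60 N).
It fails at once if the blade is forced against the chopper with more than 35 N (contact force between blade and chopper above 35 N).
It fails at once if the whisk disc is moved by more than 15 mm (distance of whisk from where it was at the start of the episode above 0.015 m).
It fails at once if the apple, orange, tomato, milk bottle, spice jar or mug is moved by more than 30 mm (distance of any of apple, orange, tomato, milk, spice, mug from where it was at the start of the episode above 0.03 m).
It also fails if it takes over 66 s, if anything falls off the work surface, if the arm or the gripper's body presses on something with over 40 N, if the wrist force passes 120 N, or if a joint passes its speed limit or range.

## Working session

There is one attempt and no reset: what is moved stays moved. The work goes in short steps, Python scripts to look and compute and a tool call to move; the robot and the scene stay as the last step left them, time stands still between calls to the robot, and variables do not carry over. Pictures are saved under pics/ and viewed, at most 10 in all, crops included, and the job is handed in when it is done.

Besides the shell and the picture viewer there is one more tool, called after ">>>" as name(argument=value, ...) on one line, values as JSON. carry_out: Moves the arm, as the interface text tells. Its arguments: {"type":"object","properties":{"steps":{"type":"array","items":{"type":"array","items":{"type":"number"}}},"squeeze":{"type":"number"}},"required":["steps"]}

```bash
mkdir -p pics; python3 - <<'E'
from bench import ctrl
import cv2,numpy as np,pickle
s=ctrl.get_state();print({k:np.round(v,3).tolist() for k,v in s.items()})
d={}
for n in ("side","top","wrist"):
    i=ctrl.get_image(n);d[n]=i
    cv2.imwrite(f"pics/{n}0.png",i["pixels"][:,:,::-1])
    print(n,{k:np.round(v,4).tolist() for k,v in i.items() if k!="pixels"})
d["state"]=s
pickle.dump(d,open("im0.pkl","wb"))
E
```

```text
{'time': 0.0, 'joint_positions': [-1.281, 0.322, -0.07, 1.452, 0.023, 1.371, -0.057], 'qd': [0.001, -0.0, 0.001, 0.0, -0.001, -0.001, -0.001], 'joint_torque': [0.0, -49.128, -0.404, -31.253, -0.064, 0.044, 0.0], 'position': [0.177, 0.625, 0.221], 'tool_rot': [-0.432, -3.112, 0.003], 'ft_force': [-0.442, -1.037, 0.14], 'torque': [-0.019, 0.036, 0.038], 'grip_force': 0.0, 'grip_width': 0.999}
side {'camera_matrix': [[392.8787, 0.0, 316.3536], [0.0, 392.8787, 197.6103], [0.0, 0.0, 1.0]], 'cam_to_world': [[0.9878, -0.1074, 0.1128, 0.4009], [-0.1554, -0.6297, 0.7611, -0.7714], [-0.0106, -0.7694, -0.6387, 0.6852], [0.0, 0.0, 0.0, 1.0]]}
top {'camera_matrix': [[478.9337, 0.0, 311.815], [0.0, 478.9337, 202.6588], [0.0, 0.0, 1.0]], 'cam_to_world': [[-0.0227, -0.9914, 0.1291, 0.3621], [-0.9996, 0.0243, 0.0107, -0.0541], [-0.0137, -0.1288, -0.9916, 1.2319], [0.0, 0.0, 0.0, 1.0]]}
wrist {'camera_matrix': [[309.7069, 0.0, 316.0876], [0.0, 309.7069, 203.9727], [0.0, 0.0, 1.0]], 'T_tool_cam': [[0.0003, -0.9637, -0.2672, 0.0729], [1.0, 0.0002, 0.0006, 0.0006], [-0.0006, -0.2672, 0.9637, -0.163], [0.0, 0.0, 0.0, 1.0]]}
```

View pics/side0.png

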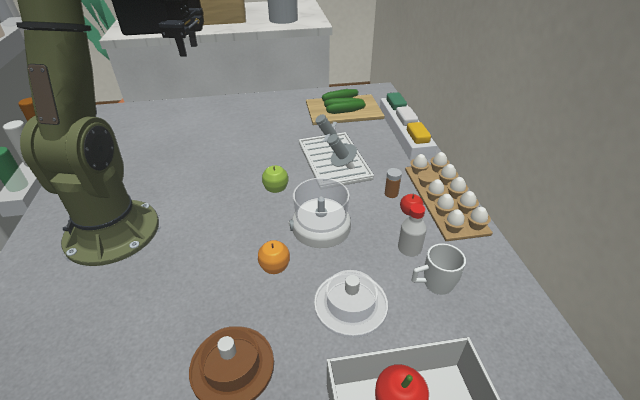

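View pics/top0.png

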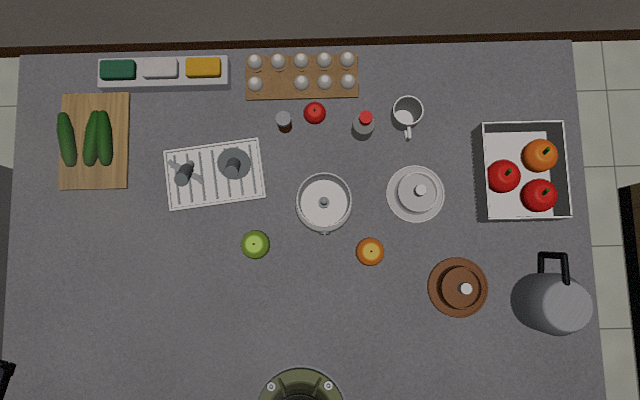

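The blade is on the far rack peg, at top (184,175) and side (322,122). The whisk is on the near peg, at top (234,163). The chopper is at top (323,202) and side (321,212), and the lid knob is at top (420,190) and side (352,284). I'll enlarge these areas.

```bash
cat > h.py <<'E'
import cv2,numpy as np,pickle
def grid(src,boxes,out,w=400,h=300,k=5,step=10):
    ts=[]
    for n,x,y,bw in boxes:
        bh=bw*h/w; c=src[n]["pixels"][:,:,::-1]
        M=np.float32([[w/bw,0,-x*w/bw],[0,h/bh,-y*h/bh]])
        t=cv2.warpAffine(c,M,(w,h),flags=cv2.INTER_CUBIC)
        for g in range(int(np.ceil(x/step)*step),int(x+bw),step):
            X=int((g+.5-x)*w/bw); cv2.line(t,(X,0),(X,6),(0,255,0),1); cv2.putText(t,str(g),(X-10,16),0,.35,(0,255,0))
        for g in range(int(np.ceil(y/step)*step),int(y+bh),step):
            Y=int((g+.5-y)*h/bh); cv2.line(t,(0,Y),(6,Y),(0,255,0),1); cv2.putText(t,str(g),(8,Y+4),0,.35,(0,255,0))
        ts.append(t)
    cv2.imwrite(out,np.vstack([np.hstack(ts[i:i+2]) for i in range(0,len(ts),2)]))
def ray(im,p):
    T=im["cam_to_world"];K=im["camera_matrix"]
    d=T[:3,:3]@np.linalg.inv(K)@np.array([p[0],p[1],1.]);return T[:3,3],d/np.linalg.norm(d)
def rayw(im,s,p):
    from scipy.spatial.transform import Rotation as R
    K=im["camera_matrix"];v=np.array([p[0]-K[0,2],p[1]-K[1,2]]);r=np.hypot(*v);a=r/K[0,0]
    d=np.r_[v/r*np.sin(a),np.cos(a)]
    Rt=R.from_rotvec(s["tool_rot"]).as_matrix();T=im["T_tool_cam"]
    return s["position"]+Rt@T[:3,3],Rt@T[:3,:3]@d
def tri(rs):
    A=np.zeros((3,3));b=np.zeros(3)
    for o,d in rs:
        P=np.eye(3)-np.outer(d,d);A+=P;b+=P@o
    x=np.linalg.solve(A,b)
    return x,[np.linalg.norm((np.eye(3)-np.outer(d,d))@(x-o)) for o,d in rs]
def proj(im,X):
    T=np.linalg.inv(im["cam_to_world"]);c=T[:3,:3]@X+T[:3,3];u=im["camera_matrix"]@c;return u[:2]/u[2]
E
python3 - <<'E'
from h import *
d=pickle.load(open("im0.pkl","rb"))
grid(d,[("top",155,130,120),("side",295,100,84),("top",290,155,160),("side",285,175,120)],"pics/c0.png")
E
```

```text
(no output)
```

View pics/c0.png

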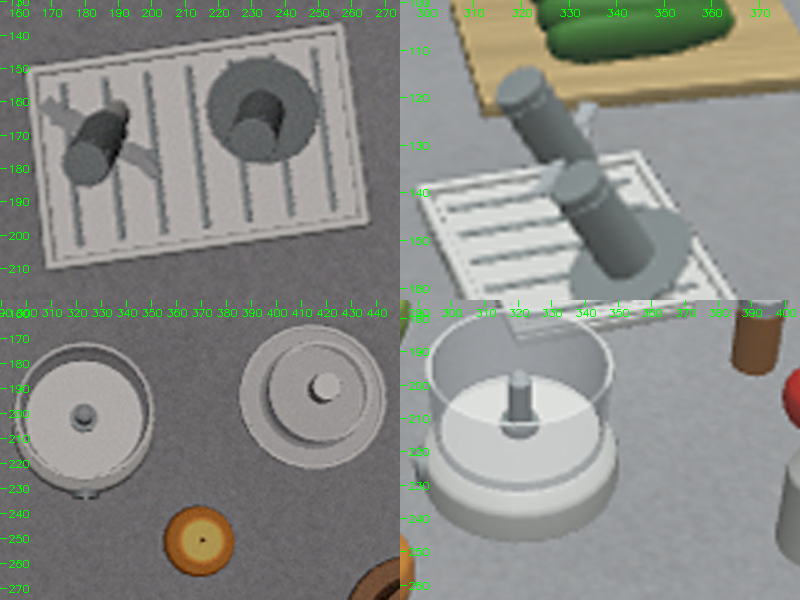

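```bash
python3 - <<'E'
from h import *
d=pickle.load(open("im0.pkl","rb"));t,s=d["top"],d["side"]
P={"blade_top":((180.2,178.5),(320.5,118.2)),"whisk_top":((231.2,171.6),(331.8,137.9)),"shaft_tip":((323,201.5),(320.1,196)),"knob":((420,189.5),(352,278.5))}
np.set_printoptions(precision=4,suppress=True)
for k,(a,b) in P.items(): print(k,*tri([ray(t,a),ray(s,b)]))
def onz(p,z):
    o,v=ray(t,p);return o+v*(z-o[2])/v[2]
C=np.array([onz(p,.02) for p in [(164,150.7),(257.3,137),(265.2,195.5),(169,210)]]);print(C,C.mean(0))
for i in range(4):
    e=C[(i+1)%4]-C[i];print(np.linalg.norm(e),np.degrees(np.arctan2(e[1],e[0])))
E
```

```text
blade_top [0.5716 0.2683 0.1186] [np.float64(0.0007249951519402404), np.float64(0.0007249951519403603)]
whisk_top [0.5837 0.1467 0.1218] [np.float64(0.0015048121748742432), np.float64(0.0015048121748742643)]
shaft_tip [ 0.5129 -0.0687  0.099 ] [np.float64(0.0011684598889372976), np.float64(0.001168459888937271)]
knob [ 0.5374 -0.3045  0.0816] [np.float64(0.00011642505868248363), np.float64(0.00011642505868262497)]
[[0.6654 0.3401 0.02  ]
 [0.6956 0.0969 0.02  ]
 [0.5413 0.0779 0.02  ]
 [0.5099 0.3245 0.02  ]] [0.603  0.2098 0.02  ]
0.24502810821713936 -82.93293536217621
0.15549697877962135 -172.97443852382327
0.2486655857847304 97.25012280873746
0.15633636908164442 5.693017115777625
```

```bash
cat >> h.py <<'E'
from scipy.spatial.transform import Rotation as R
def frame(z,y):
    z=z/np.linalg.norm(z);x=np.cross(y,z);x/=np.linalg.norm(x);return R.from_matrix(np.c_[x,np.cross(z,x),z])
def go(s,pos,Rt):
    tr=(Rt*R.from_rotvec(s["tool_rot"]).inv()).as_rotvec(degrees=True)
    print("turn",np.round(tr,2),"shift cm",np.round((np.array(pos)-s["position"])*100,2))
def axis(lean,yaw):
    l,y=np.radians([lean,yaw]);return np.array([-np.sin(l)*np.cos(y),-np.sin(l)*np.sin(y),np.cos(l)])
E
python3 - <<'E'
from h import *
from bench import ctrl
s=ctrl.get_state();u=axis(28.5,6.8);yr=np.radians(96.8)
go(s,np.array([.5722,.2678,.1195])+.09*u,frame(-u,np.array([np.cos(yr),np.sin(yr),0])))
E
```

```text
turn [ -2.17 -28.6   22.15] shift cm [ 35.26 -36.23  -2.31]
```

>>> carry_out(steps=[[-2.2,-28.6,22.1,35.3,-36.2,-2.3,1],[-2.2,-28.6,22.1,35.3,-36.2,-2.3,1],[-2.2,-28.6,22.1,35.3,-36.2,-2.3,1],[-2.2,-28.6,22.1,35.3,-36.2,-2.3,1],[-2.2,-28.6,22.1,35.3,-36.2,-2.3,1],[-2.2,-28.6,22.1,35.3,-36.2,-2.3,1],[-2.2,-28.6,22.1,35.3,-36.2,-2.3,1],[-2.2,-28.6,22.1,35.3,-36.2,-2.3,1],[-2.2,-28.6,22.1,35.3,-36.2,-2.3,1],[-2.2,-28.6,22.1,35.3,-36.2,-2.3,1],[-2.2,-28.6,22.1,35.3,-36.2,-2.3,1],[-2.2,-28.6,22.1,35.3,-36.2,-2.3,1]], squeeze=10)

```text
time: 1.35
position: [0.5308, 0.2614, 0.1993]
tool_rot: [-0.15, 2.641, 0.04]
ft_force: [-0.2, 0.9, 0.6]
grip_width: 1.002
grip_force: 0.0
```

>>> carry_out(steps=[[0,0,0,0,0,0,1],[0,0,0,0,0,0,1],[0,0,0,0,0,0,1]])

```text
time: 1.65
position: [0.529, 0.2652, 0.1995]
tool_rot: [-0.16, 2.64, 0.042]
ft_force: [0.3, 0.1, -0.7]
grip_width: 1.0
grip_force: 0.0
```

```bash
cat > snap.py <<'E'
from h import *
from bench import ctrl
import sys
def snap(tag,names=("wrist",)):
    d={"state":ctrl.get_state()}
    for n in names: d[n]=ctrl.get_image(n)
    pickle.dump(d,open(tag+".pkl","wb"));s=d["state"]
    print(round(s["time"],2),s["position"].round(4) if hasattr(s["position"],"round") else s["position"],s["ft_force"],s["grip_width"],s["grip_force"])
    return d
E
python3 - <<'E'
from snap import *
d=snap("im1")
cv2.imwrite("pics/w1.png",d["wrist"]["pixels"][:,:,::-1])
E
```

```text
1.65 [0.529  0.2652 0.1995] [ 0.27175081  0.10006525 -0.72939233] 0.9997963665730937 0.0
```

View pics/w1.png

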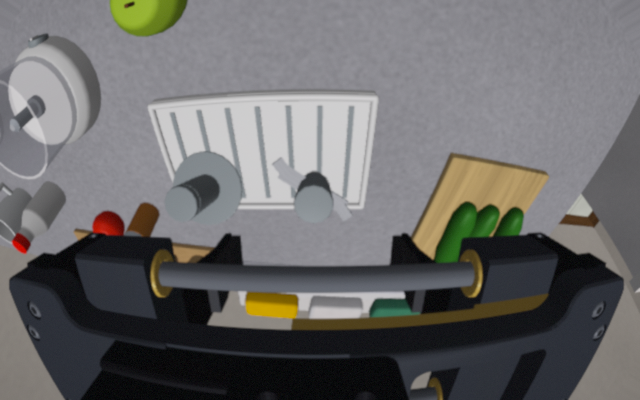

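The wrist view shows the blade's hub top at about (314,205) between the fingers (inner edges about 240 and 395), the whisk at (185,203), and the chopper shaft at (30,105). I'll overlay the estimated model on a crop to refine this.

```bash
cat >> h.py <<'E'
def projw(im,s,X):
    Rt=R.from_rotvec(s["tool_rot"]).as_matrix();T=im["T_tool_cam"];K=im["camera_matrix"]
    c=((np.atleast_2d(X)-s["position"])@Rt-T[:3,3])@T[:3,:3]
    a=np.arctan2(np.hypot(c[:,0],c[:,1]),c[:,2]);n=c[:,:2]/np.hypot(c[:,0],c[:,1])[:,None]
    return n*a[:,None]*K[0,0]+K[:2,2]
def projc(im,X):
    T=np.linalg.inv(im["cam_to_world"]);c=np.atleast_2d(X)@T[:3,:3].T+T[:3,3];u=c@im["camera_matrix"].T;return u[:,:2]/u[:,2:]
def circ(c,u,r,n=60):
    x=np.cross(u,[0,1,0.1]);x/=np.linalg.norm(x);y=np.cross(u,x);t=np.linspace(0,2*np.pi,n)[:,None]
    return np.asarray(c)+r*(np.cos(t)*x+np.sin(t)*y)
E
python3 - <<'E'
from h import *
d=pickle.load(open("im1.pkl","rb"));d0=pickle.load(open("im0.pkl","rb"));s=d["state"]
src={"wrist":d["wrist"],"top":d0["top"],"side":d0["side"]}
import copy
B=[("wrist",264,145,100),("wrist",0,60,120),("top",165,145,48),("side",300,105,64)]
grid(src,B,"pics/c1.png")
im=cv2.imread("pics/c1.png")
u=axis(28.5,6.8);top=np.array([.5722,.2678,.1195])
def draw(X,col):
    for i,(n,x,y,bw) in enumerate(B):
        p=projw(src[n],s,X) if n=="wrist" else projc(src[n],X)
        q=(p-[x,y]+.5)*400/bw
        ok=(q>=0).all(1)&(q[:,0]<400)&(q[:,1]<300)
        for a in q[ok]: cv2.circle(im,tuple((a+[400*(i%2),300*(i//2)]).astype(int)),1,col,-1)
draw(circ(top,u,.017),(0,0,255)); draw(circ(top-u*.045,u,.017),(255,0,0))
z=np.array([0,0,1.])
c=np.array([.5129,-.0687,0]);draw(circ(c+z*.096,z,.0045),(0,0,255));draw(circ(c+z*.054,z,.0085),(255,0,0));draw(circ(c+z*.106,z,.066,200),(0,255,255))
cv2.imwrite("pics/c1.png",im)
E
```

```text
(no output)
```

View pics/c1.png

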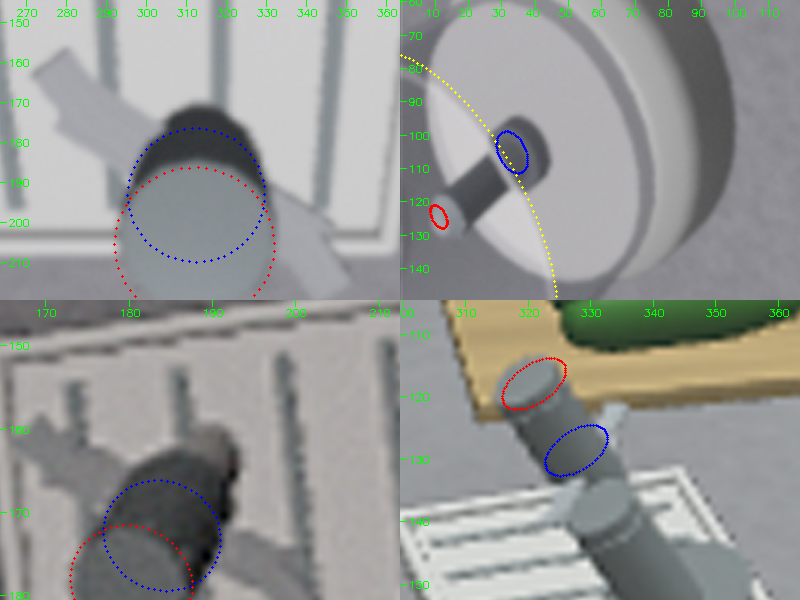

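```bash
python3 - <<'E'
from h import *
from bench import ctrl
s=ctrl.get_state();u=axis(28.5,6.8);yr=np.radians(96.8)
go(s,np.array([.5712,.2678,.1195])-.037*u,frame(-u,np.array([np.cos(yr),np.sin(yr),0])))
print(u)
E
```

```text
turn [-0.05 -0.   -0.14] shift cm [  5.95   0.5  -11.26]
[-0.47380219 -0.05649749  0.87881711]
```

>>> carry_out(steps=[[0,0,0,1.5,0.1,-2.8,1],[0,0,0,3,0.2,-5.6,1],[0,0,0,4.5,0.35,-8.5,1],[0,0,0,5.5,0.45,-10.3,1],[0,0,0,5.95,0.5,-11.2,1],[0,0,0,5.95,0.5,-11.2,1],[0,0,0,5.95,0.5,-11.2,1],[0,0,0,5.95,0.5,-11.2,1]])

```text
time: 2.5
position: [0.5898, 0.2694, 0.0891]
tool_rot: [-0.157, 2.638, 0.044]
ft_force: [0.3, 0.1, 0.2]
grip_width: 0.999
grip_force: 0.0
```

>>> carry_out(steps=[[0,0,0,0,0,0,0.6],[0,0,0,0,0,0,0.5],[0,0,0,0,0,0,0.43],[0,0,0,0,0,0,0.38],[0,0,0,0,0,0,0.34],[0,0,0,0,0,0,0.3],[0,0,0,0,0,0,0.3],[0,0,0,0,0,0,0.3]], squeeze=10)

```text
time: 3.3
position: [0.5896, 0.2688, 0.0877]
tool_rot: [-0.156, 2.64, 0.042]
ft_force: [0.4, 0.0, -0.7]
grip_width: 0.392
grip_force: 10.0
```

>>> carry_out(steps=[[0,0,0,-0.24,-0.03,0.44,0.3],[0,0,0,-0.47,-0.06,0.88,0.3],[0,0,0,-0.95,-0.11,1.76,0.3],[0,0,0,-1.42,-0.17,2.64,0.3],[0,0,0,-1.9,-0.23,3.52,0.3],[0,0,0,-2.37,-0.28,4.4,0.3],[0,0,0,-2.84,-0.34,5.27,0.3],[0,0,0,-3.3,-0.4,6.15,0.3],[0,0,0,-3.3,-0.4,9,0.3],[0,0,0,-3.3,-0.4,12,0.3],[0,0,0,-3.3,-0.4,14,0.3],[0,0,0,-3.3,-0.4,14,0.3]])

```text
time: 4.5
position: [0.5581, 0.2656, 0.2322]
tool_rot: [-0.155, 2.635, 0.047]
ft_force: [1.2, 0.3, 0.5]
grip_width: 0.391
grip_force: 10.0
```

```bash
python3 - <<'E'
from h import *
from bench import ctrl
s=ctrl.get_state();print(s["position"],s["ft_force"],s["grip_width"])
yr=np.radians(96.8)
go(s,[.5129,-.0687,.25],frame(np.array([0,0,-1.]),np.array([np.cos(yr),np.sin(yr),0])))
E
```

```text
[0.55807772 0.26562133 0.23216835] [1.19222525 0.28086571 0.50148685] 0.3913545930735929
turn [-3.7  28.59  0.08] shift cm [ -4.52 -33.43   1.78]
```

>>> carry_out(steps=[[0,0,0,-1,-2,1.8,0.3],[-1.1,8.5,0,-2,-5,1.8,0.3],[-2.2,17,0,-3,-9,1.8,0.3],[-3.2,25,0,-4.5,-13,1.8,0.3],[-3.7,28.6,0,-4.5,-17,1.8,0.3],[-3.7,28.6,0,-4.5,-21,1.8,0.3],[-3.7,28.6,0,-4.5,-25,1.8,0.3],[-3.7,28.6,0,-4.5,-28,1.8,0.3],[-3.7,28.6,0,-4.5,-31,1.8,0.3],[-3.7,28.6,0,-4.5,-33,1.8,0.3],[-3.7,28.6,0,-4.5,-33.4,1.8,0.3],[-3.7,28.6,0,-4.5,-33.4,1.8,0.3]])

```text
time: 5.7
position: [0.5111, -0.0695, 0.245]
tool_rot: [0.185, -3.13, 0.006]
ft_force: [0.2, 0.5, -0.5]
grip_width: 0.392
grip_force: 10.0
```

>>> carry_out(steps=[[0,0,0,0,0,0,0.3],[0,0,0,0,0,0,0.3],[0,0,0,0,0,0,0.3]])

```text
time: 6.0
position: [0.5116, -0.0683, 0.2455]
tool_rot: [0.19, -3.13, 0.007]
ft_force: [0.0, -0.7, -1.1]
grip_width: 0.391
grip_force: 10.0
```

```bash
python3 - <<'E'
from snap import *
d=snap("im2",("side","top","wrist"));s=d["state"];print(s["tool_rot"])
src=d
B=[("wrist",250,120,140),("side",280,130,100),("top",265,150,110),("wrist",150,40,320)]
grid(src,B,"pics/c2.png")
im=cv2.imread("pics/c2.png")
Rt=R.from_rotvec(s["tool_rot"]).as_matrix();u=-Rt[:,2];bot=s["position"]-.043*u
def draw(X,col):
    for i,(n,x,y,bw) in enumerate(B):
        p=projw(src[n],s,X) if n=="wrist" else projc(src[n],X)
        q=(p-[x,y]+.5)*400/bw
        ok=(q>=0).all(1)&(q[:,0]<400)&(q[:,1]<300)
        for a in q[ok]: cv2.circle(im,tuple((a+[400*(i%2),300*(i//2)]).astype(int)),1,col,-1)
draw(circ(bot,u,.017),(0,0,255)); draw(circ(bot+u*.08,u,.017),(255,0,0))
z=np.array([0,0,1.])
c=np.array([.5129,-.0687,0]);draw(circ(c+z*.096,z,.0045),(255,0,255));draw(circ(c+z*.054,z,.0085),(255,0,0));draw(circ(c+z*.106,z,.066,200),(0,255,255))
cv2.imwrite("pics/c2.png",im)
E
```

```text
6.0 [ 0.5116 -0.0683  0.2455] [ 0.04578454 -0.68522821 -1.11025903] 0.3905866523728882 9.99594264010966
[ 0.18997912 -3.13009336  0.00670996]
```

View pics/c2.png

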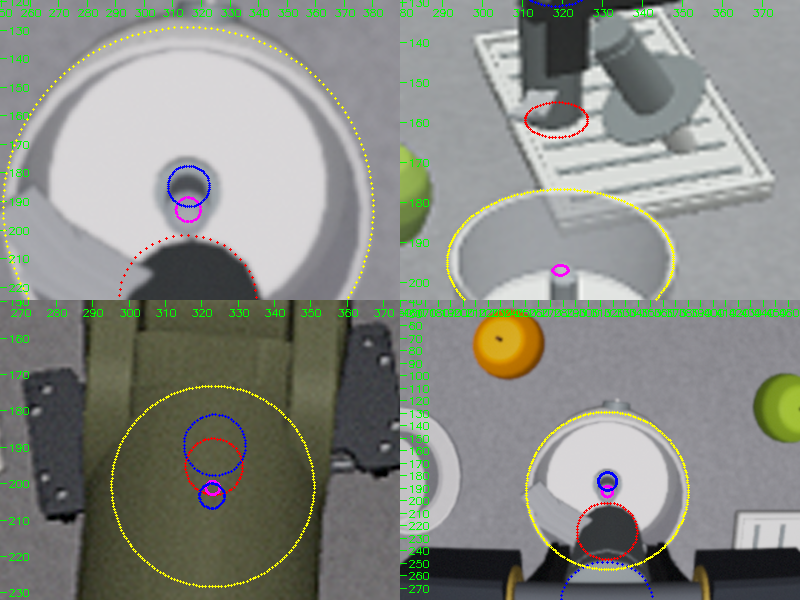

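The wrist view shows that the rim (yellow), the shaft tip (magenta, about (316,193)) and the blade's lower end (red) all agree with the model to about 1 px. The blade is parallel to the tool. I'll do a quick numeric check of the chopper axis using rim edges.

```bash
python3 - <<'E'
from h import *
from scipy.ndimage import map_coordinates as mc
d0=pickle.load(open("im0.pkl","rb"));d1=pickle.load(open("im1.pkl","rb"));d2=pickle.load(open("im2.pkl","rb"))
z=np.array([0,0,1.])
def prof(im,f,c,zz,r,amin,amax):
    g=cv2.GaussianBlur(im["pixels"],(0,0),.7).astype(float).mean(2)
    X=circ([*c,zz],z,1,361)-[*c,zz]; a=np.degrees(np.arctan2(X[:,1],X[:,0]));X=X[(a>amin)&(a<amax)]
    S=lambda rr:(lambda p:mc(g,[p[:,1],p[:,0]],order=1))(f(X*rr+[*c,zz]))
    return abs(np.mean(S(r+.0012)-S(r-.0012)))
for nm,im,f,rng,zr in (("wrist2",d2["wrist"],lambda X:projw(d2["wrist"],d2["state"],X),(95,265),[(.106,.066)]),("top0",d0["top"],lambda X:projc(d0["top"],X),(-181,181),[(.106,.066)]),("side0",d0["side"],lambda X:projc(d0["side"],X),(-181,181),[(.106,.066)]),):
  for zz,r in zr:
    best=max((prof(im,f,(x,y),zz,r,*rng) if rng[1]<181 else prof(im,f,(x,y),zz,r,*rng),x,y) for x in np.arange(.505,.521,.0005) for y in np.arange(-.077,-.06,.0005))
    print(nm,zz,r,np.round(best,4))
  # lid flange/knob
  if nm=="top0": pass
E
```

```text
wrist2 0.106 0.066 [36.3566  0.519  -0.072 ]
top0 0.106 0.066 [16.8419  0.517  -0.0705]
side0 0.106 0.066 [10.8157  0.5155 -0.069 ]
```

```bash
python3 - <<'E'
from h import *
from scipy.ndimage import map_coordinates as mc
d0=pickle.load(open("im0.pkl","rb"));d2=pickle.load(open("im2.pkl","rb"))
def run(nm,im,f,Xs,grid,w=.0012):
    g=cv2.GaussianBlur(im["pixels"],(0,0),.6).astype(float).mean(2)
    S=lambda P:(lambda p:mc(g,[p[:,1],p[:,0]],order=1))(f(P))
    res=[]
    for x in grid[0]:
        for y in grid[1]:
            for r in grid[2]:
                c=np.array([x,y,0]);v=np.mean(S(Xs(r+w)+c)-S(Xs(r-w)+c));res.append((v,x,y,r))
    res=np.array(res)
    i=res[:,0].argmax();j=res[:,0].argmin();print(nm,np.round(res[i],4),np.round(res[j],4))
a=np.radians(np.arange(100,261,2))
arc=lambda a,z:(lambda r:np.c_[r*np.cos(a),r*np.sin(a),0*a+z])
G=(np.arange(.506,.522,.001),np.arange(-.076,-.06,.001))
f2=lambda X:projw(d2["wrist"],d2["state"],X)
run("wrist rim",d2["wrist"],f2,arc(a,.106),(*G,np.arange(.056,.071,.001)))
full=np.radians(np.arange(0,360,3))
for n in ("top","side"):
    run(n+" rim",d0[n],lambda X:projc(d0[n],X),arc(full,.106),(*G,np.arange(.060,.069,.001)))
# shaft silhouette in wrist: vertical strip x=cyl sides -> y ; print row profiles
g=d2["wrist"]["pixels"].astype(int).mean(2).round().astype(int)
for r in (180,184,188,192,196,200): print(r,g[r,300:333])
print(g[165:204,316]); 
c=np.array([.5129,-.0687])
print(f2([[*c,.096],[*c,.091],[*c,.054]]))
E
```

```text
wrist rim [34.7251  0.515  -0.069   0.061 ] [-28.6571   0.509   -0.076    0.056 ]
top rim [19.9844  0.516  -0.07    0.062 ] [-19.2428   0.517   -0.07     0.066 ]
side rim [16.2895  0.515  -0.07    0.061 ] [-12.9862   0.515   -0.069    0.066 ]
180 [216 216 215 215 210 196 176 164 163 165 165 164 161 159 156 152 152 157
 159 163 165 165 163 162 163 174 196 211 215 215 216 215 216]
184 [215 215 215 212 197 177 168 167 159 140 110  90  79  79  79  79  80  79
  79  81  89 112 140 160 165 163 166 188 210 215 216 216 216]
188 [216 215 213 205 186 169 164 157 133 107 102 114 129 138 139 144 144 140
 133 125 110  97 107 136 157 163 169 187 205 214 215 215 216]
192 [215 215 215 213 203 186 170 157 147 150 155 157 157 159 162 162 163 160
 158 155 155 153 148 148 159 170 188 204 213 215 215 216 216]
196 [216 216 216 215 215 215 210 195 172 158 158 163 170 171 171 170 171 172
 170 166 159 155 159 174 197 209 214 215 216 215 215 215 215]
200 [215 216 216 216 215 216 215 215 211 198 180 164 157 158 160 161 160 158
 158 157 168 186 202 212 215 215 215 216 216 215 216 216 216]
[215 215 215 216 216 215 215 216 215 203 160 148 162 166 164 152 119  90
  80  80  79  93 124 144 153 155 157 163 167 170 171 171 171 170 166 160
 156 153 141]
[[315.43407949 192.93169203]
 [315.45827015 191.85352601]
 [315.61720523 184.7779264 ]]
```

```bash
python3 - <<'E'
from h import *
from bench import ctrl
s=ctrl.get_state();yr=np.radians(96.8)
go(s,[.5155,-.069,.15],frame(np.array([0,0,-1.]),np.array([np.cos(yr),np.sin(yr),0])))
E
```

```text
turn [ 0.27 -0.3  -0.08] shift cm [ 0.39  0.   -9.56]
```

>>> carry_out(steps=[[0.3,-0.3,0,0.4,-0.02,-2.5,0.3],[0.3,-0.3,0,0.4,-0.02,-5,0.3],[0.3,-0.3,0,0.4,-0.02,-7.5,0.3],[0.3,-0.3,0,0.4,-0.02,-9.2,0.3],[0.3,-0.3,0,0.4,-0.02,-9.5,0.3],[0.3,-0.3,0,0.4,-0.02,-9.5,0.3],[0.3,-0.3,0,0.4,-0.02,-9.5,0.3]])

```text
time: 6.85
position: [0.5163, -0.0698, 0.1517]
tool_rot: [-0.187, 3.134, 0.001]
ft_force: [0.6, 0.0, -0.0]
grip_width: 0.39
grip_force: 10.0
```

```bash
python3 - <<'E'
from snap import *
d=snap("im3",("side","top","wrist"));s=d["state"];print(s["tool_rot"])
src=d
B=[("wrist",270,140,100),("side",290,170,66),("side",240,130,160),("wrist",200,110,240)]
grid(src,B,"pics/c3.png")
im=cv2.imread("pics/c3.png")
Rt=R.from_rotvec(s["tool_rot"]).as_matrix();u=-Rt[:,2];bot=s["position"]-.043*u
def draw(X,col):
    for i,(n,x,y,bw) in enumerate(B[:2]):
        p=projw(src[n],s,X) if n=="wrist" else projc(src[n],X)
        q=(p-[x,y]+.5)*400/bw
        ok=(q>=0).all(1)&(q[:,0]<400)&(q[:,1]<300)
        for a in q[ok]: cv2.circle(im,tuple((a+[400*(i%2),300*(i//2)]).astype(int)),1,col,-1)
draw(circ(bot,u,.017),(0,0,255))
z=np.array([0,0,1.])
c=np.array([.5155,-.0692,0]);draw(circ(c+z*.096,z,.0045),(255,0,255));draw(circ(c+z*.054,z,.0085),(255,0,0));draw(circ(c+z*.106,z,.066,200),(0,255,255))
cv2.imwrite("pics/c3.png",im)
E
```

```text
6.85 [ 0.5163 -0.0698  0.1517] [ 0.63613834  0.04263119 -0.03657714] 0.39047208186040766 9.995981363588271
[-1.87147506e-01  3.13429459e+00  8.40431568e-04]
```

View pics/c3.png

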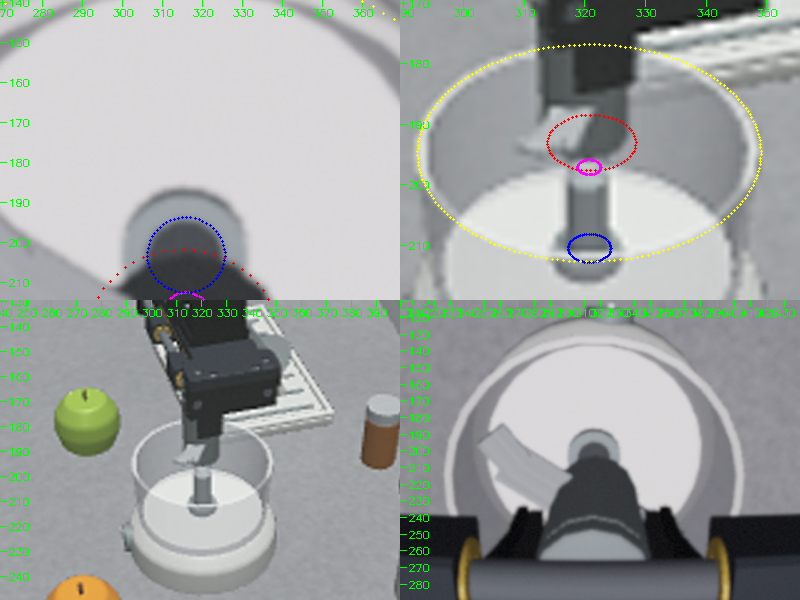

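>>> carry_out(steps=[[0,0,0,0,0,-0.5,0.3],[0,0,0,0,0,-1,0.3],[0,0,0,0,0,-1.4,0.3],[0,0,0,0,0,-1.8,0.3],[0,0,0,0,0,-2.0,0.3],[0,0,0,0,0,-2.0,0.3],[0,0,0,0,0,-2.0,0.3]])

```text
time: 7.7
position: [0.5156, -0.0698, 0.1306]
tool_rot: [0.187, -3.136, -0.001]
ft_force: [-0.3, -0.6, -0.3]
grip_width: 0.389
grip_force: 10.0
```

>>> carry_out(steps=[[0,0,0,0,0,-0.3,0.3],[0,0,0,0,0,-0.6,0.3],[0,0,0,0,0,-0.9,0.3],[0,0,0,0,0,-1.2,0.3],[0,0,0,0,0,-1.5,0.3],[0,0,0,0,0,-1.8,0.3],[0,0,0,0,0,-2.1,0.3],[0,0,0,0,0,-2.4,0.3],[0,0,0,0,0,-2.6,0.3],[0,0,0,0,0,-2.6,0.3],[0,0,0,0,0,-2.6,0.3]])

```text
time: 8.8
position: [0.5156, -0.0697, 0.1046]
tool_rot: [-0.187, 3.136, 0.001]
ft_force: [0.6, 0.4, -0.6]
grip_width: 0.387
grip_force: 10.0
```

>>> carry_out(steps=[[0,0,0,0,0,-0.15,0.3],[0,0,0,0,0,-0.3,0.3],[0,0,0,0,0,-0.4,0.3],[0,0,0,0,0,-0.5,0.3],[0,0,0,0,0,-0.5,0.3]], squeeze=5)

```text
time: 9.3
position: [0.5156, -0.0697, 0.0995]
tool_rot: [-0.187, 3.136, 0.001]
ft_force: [1.6, 0.4, -1.3]
grip_width: 0.387
grip_force: 5.0
```

>>> carry_out(steps=[[0,0,0,0,0,-0.1,0.3],[0,0,0,0,0,-0.2,0.3],[0,0,0,0,0,-0.2,0.3]])

```text
time: 9.6
position: [0.5156, -0.0697, 0.0975]
tool_rot: [-0.187, 3.136, 0.001]
ft_force: [1.0, 0.5, -1.9]
grip_width: 0.39
grip_force: 5.0
```

>>> carry_out(steps=[[0,0,0,0,0,-0.05,0.3],[0,0,0,0,0,-0.1,0.3],[0,0,0,0,0,-0.1,0.3]], squeeze=4)

```text
time: 9.9
position: [0.5155, -0.0697, 0.0965]
tool_rot: [-0.187, 3.136, 0.001]
ft_force: [1.4, 1.0, -0.0]
grip_width: 0.388
grip_force: 4.0
```

>>> carry_out(steps=[[0,0,0,0,0,-0.05,0.3],[0,0,0,0,0,-0.1,0.3],[0,0,0,0,0,-0.1,0.3]])

```text
time: 10.2
position: [0.5156, -0.0697, 0.0956]
tool_rot: [-0.187, 3.136, 0.001]
ft_force: [1.0, 0.6, -0.3]
grip_width: 0.394
grip_force: 4.0
```

>>> carry_out(steps=[[0,0,0,0,0,0,0.5],[0,0,0,0,0,0,0.55],[0,0,0,0,0,0,0.55],[0,0,0,0,0,1,0.55],[0,0,0,0,0,3,0.55],[0,0,0,0,0,6,0.55],[0,0,0,0,0,10,0.55],[0,0,0,0,0,12,0.55],[0,0,0,0,-5,14,0.55],[0,0,0,0,-10,14,0.55],[0,0,0,0,-14,14,0.8],[0,0,0,0,-14,14,1]])

```text
time: 11.4
position: [0.5135, -0.2179, 0.2371]
tool_rot: [-0.169, 3.136, -0.007]
ft_force: [-0.2, -0.9, -0.1]
grip_width: 0.655
grip_force: 0.0
```

>>> carry_out(steps=[[0,0,0,0,0,0,1],[0,0,0,0,0,0,1],[0,0,0,0,0,0,1]])

```text
time: 11.7
position: [0.516, -0.2079, 0.2356]
tool_rot: [-0.192, 3.136, 0.002]
ft_force: [0.5, 0.3, -0.1]
grip_width: 0.917
grip_force: 0.0
```

```bash
python3 - <<'E'
from snap import *
d=snap("im4",("side","top","wrist"));s=d["state"];print(s["tool_rot"])
src=dict(d);src["top"]=pickle.load(open("im0.pkl","rb"))["top"];src["side0"]=pickle.load(open("im0.pkl","rb"))["side"]
B=[("wrist",400,100,200),("side",280,155,80),("top",380,155,80),("wrist",220,100,200)]
grid(src,B,"pics/c4.png")
im=cv2.imread("pics/c4.png")
def draw(X,col):
    for i,(n,x,y,bw) in enumerate(B):
        p=projw(src[n],s,X) if n=="wrist" else projc(src[n],X)
        q=(p-[x,y]+.5)*400/bw
        ok=(q>=0).all(1)&(q[:,0]<400)&(q[:,1]<300)
        for a in q[ok]: cv2.circle(im,tuple((a+[400*(i%2),300*(i//2)]).astype(int)),1,col,-1)
z=np.array([0,0,1.])
c=np.array([.5155,-.0695,0]);draw(circ(c+z*.134,z,.017),(0,0,255));draw(circ(c+z*.106,z,.066,200),(0,255,255))
l=np.array([.5374,-.3045,0]);draw(circ(l+z*.080,z,.014),(0,0,255));draw(circ(l+z*.008,z,.075,200),(0,255,255))
cv2.imwrite("pics/c4.png",im)
E
```

```text
11.7 [ 0.516  -0.2079  0.2356] [ 0.53181712  0.27916723 -0.136504  ] 0.9171970836109982 0.0
[-1.91674049e-01  3.13570127e+00  2.19008784e-03]
```

View pics/c4.png

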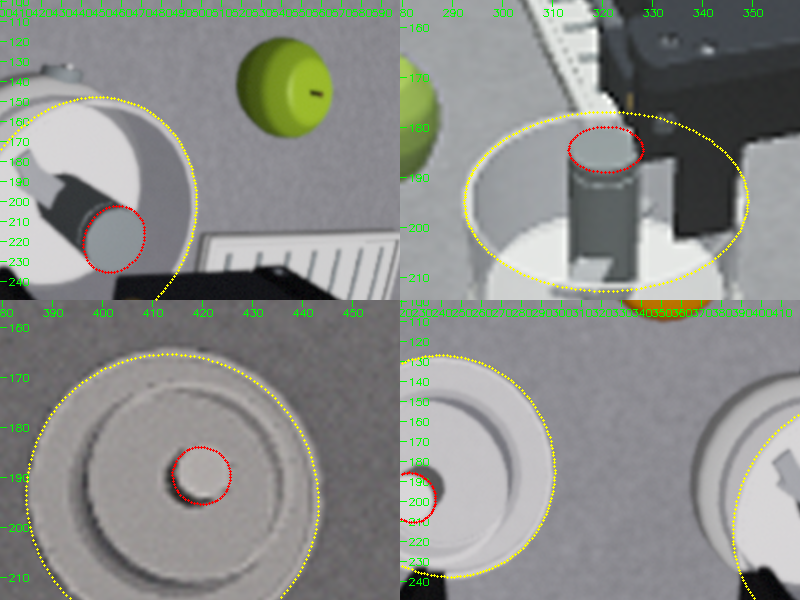

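The hub top coincides with the modelled fully-home circle (z = 134 mm) in the wrist view and to about 1 px in the side view. The lid flange and knob also match the model. Next is a quick numeric check of the seated height, then the lid move.

```bash
python3 - <<'E'
from h import *
from bench import ctrl
from scipy.ndimage import map_coordinates as mc
d=pickle.load(open("im4.pkl","rb"));s=d["state"];t=np.radians(np.arange(0,360,4))
def fit(nm,im,f,r,xs,ys,zs,w,full):
    g=cv2.GaussianBlur(im["pixels"],(0,0),.6).astype(float).mean(2)
    S=lambda P:(lambda p:mc(g,[p[:,1],p[:,0]],order=1))(f(P)); res=[]
    C=lambda rr:np.c_[rr*np.cos(t),rr*np.sin(t),0*t]
    for x in xs:
        for y in ys:
            for z in zs:
                c=[x,y,z];res.append((np.mean(np.abs(S(C(r+w)+c)-S(C(r-w)+c))),x,y,z))
    res=np.array(res);i=res[:,0].argsort()[::-1][:4];print(nm,res[i].round(4).tolist())
f=lambda X:projw(d["wrist"],s,X)
A=np.arange(-.002,.0021,.0005)
fit("blade wrist",d["wrist"],f,.017,.5155+A,-.0695+A,np.arange(.128,.1421,.001),.0012,1)
fit("blade side",d["side"],lambda X:projc(d["side"],X),.017,.5155+A,-.0695+A,np.arange(.128,.1421,.001),.0015,1)
yr=np.radians(96.8)
go(s,[.5374,-.3045,.056],frame(np.array([0,0,-1.]),np.array([np.cos(yr),np.sin(yr),0])))
E
```

```text
blade wrist [[31.1445, 0.5165, -0.0675, 0.133], [31.0623, 0.516, -0.068, 0.134], [31.0399, 0.5165, -0.068, 0.134], [31.0148, 0.5165, -0.068, 0.133]]
blade side [[24.5715, 0.514, -0.0705, 0.135], [24.5525, 0.514, -0.071, 0.136], [24.5521, 0.514, -0.07, 0.135], [24.5294, 0.514, -0.0715, 0.136]]
turn [-0.08 -0.   -0.2 ] shift cm [  2.14  -9.66 -17.96]
```

>>> carry_out(steps=[[0,0,0,1,-4,-1,0.6],[0,0,0,2.1,-8,-3,0.6],[0,0,0,2.1,-9.7,-6,0.6],[0,0,0,2.1,-9.7,-9,0.6],[0,0,0,2.1,-9.7,-12,0.6],[0,0,0,2.1,-9.7,-14,0.6],[0,0,0,2.1,-9.7,-14,0.6],[0,0,0,2.1,-9.7,-14,0.6]])

```text
time: 12.65
position: [0.5368, -0.3065, 0.0959]
tool_rot: [0.188, -3.136, -0.001]
ft_force: [0.6, -0.2, -0.2]
grip_width: 0.603
grip_force: 0.0
```

>>> carry_out(steps=[[0,0,0,0,0,-1.5,0.6],[0,0,0,0,0,-3,0.6],[0,0,0,0,0,-3.8,0.6],[0,0,0,0,0,-3.8,0.6],[0,0,0,0,0,-3.8,0.6]])

```text
time: 13.15
position: [0.5364, -0.3068, 0.0575]
tool_rot: [0.187, -3.136, -0.001]
ft_force: [-1.3, -0.7, 1.0]
grip_width: 0.594
grip_force: 0.0
```

>>> carry_out(steps=[[0,0,0,0.1,0.2,0,0.6],[0,0,0,0.1,0.2,0,0.45],[0,0,0,0.1,0.2,0,0.35],[0,0,0,0.1,0.2,0,0.25],[0,0,0,0.1,0.2,0,0.2],[0,0,0,0.1,0.2,0,0.2],[0,0,0,0.1,0.2,0,0.2]], squeeze=25)

```text
time: 13.85
position: [0.5376, -0.305, 0.0577]
tool_rot: [-0.187, 3.136, 0.0]
ft_force: [-0.2, -0.0, 1.0]
grip_width: 0.314
grip_force: 25.0
```

>>> carry_out(steps=[[0,0,0,0,0,1,0.2],[0,0,0,0,0,3,0.2],[0,0,0,0,0,6,0.2],[0,0,0,0,0,9,0.2],[0,0,0,0,0,12,0.2],[0,0,0,0,0,15,0.2],[0,0,0,0,0,17,0.2],[0,0,0,0,0,17,0.2],[0,0,0,0,0,17,0.2]])

```text
time: 14.75
position: [0.5373, -0.3045, 0.2272]
tool_rot: [0.187, -3.136, -0.002]
ft_force: [-0.1, 0.2, -3.3]
grip_width: 0.313
grip_force: 25.0
```

```bash
python3 - <<'E'
from h import *
from bench import ctrl
s=ctrl.get_state();yr=np.radians(96.8)
print(s["ft_force"],s["grip_width"])
go(s,[.5155,-.0695,.2],frame(np.array([0,0,-1.]),np.array([np.cos(yr),np.sin(yr),0])))
E
```

```text
[-0.10044768  0.1967186  -3.2880821 ] 0.3130782921353974
turn [-0.07 -0.01 -0.03] shift cm [-2.18 23.5  -2.72]
```

>>> carry_out(steps=[[0,0,0,-0.3,2,0,0.2],[0,0,0,-0.7,6,0,0.2],[0,0,0,-1.1,10,0,0.2],[0,0,0,-1.5,14,0,0.2],[0,0,0,-1.9,18,0,0.2],[0,0,0,-2.2,21,0,0.2],[0,0,0,-2.2,23,0,0.2],[0,0,0,-2.2,23.5,0,0.2],[0,0,0,-2.2,23.5,0,0.2],[0,0,0,-2.2,23.5,0,0.2],[0,0,0,-2.2,23.5,0,0.2]])

```text
time: 15.85
position: [0.5153, -0.0717, 0.2273]
tool_rot: [0.182, -3.136, 0.0]
ft_force: [0.1, -0.0, -1.7]
grip_width: 0.315
grip_force: 25.0
```

>>> carry_out(steps=[[0,0,0,0,0,-1.5,0.2],[0,0,0,0,0,-3,0.2],[0,0,0,0,0,-4.5,0.2],[0,0,0,0,0,-5.2,0.2],[0,0,0,0,0,-5.2,0.2],[0,0,0,0,0,-5.2,0.2]])

```text
time: 16.45
position: [0.5156, -0.0699, 0.1755]
tool_rot: [0.187, -3.136, -0.0]
ft_force: [-0.4, -0.2, -1.8]
grip_width: 0.312
grip_force: 25.0
```

```bash
python3 - <<'E'
from snap import *
d=snap("im5",("side","wrist"));s=d["state"];print(s["tool_rot"])
B=[("wrist",210,60,220),("side",250,140,140)]
grid(d,B,"pics/c5.png")
im=cv2.imread("pics/c5.png")
def draw(X,col):
    for i,(n,x,y,bw) in enumerate(B):
        p=projw(d[n],s,X) if n=="wrist" else projc(d[n],X)
        q=(p-[x,y]+.5)*400/bw
        ok=(q>=0).all(1)&(q[:,0]<400)&(q[:,1]<300)
        for a in q[ok]: cv2.circle(im,tuple((a+[400*(i%2),300*(i//2)]).astype(int)),1,col,-1)
z=np.array([0,0,1.])
c=np.array([.5155,-.0695,0]);draw(circ(c+z*.106,z,.066,200),(0,255,255))
l=s["position"]-z*.0577;draw(circ(l,z,.075,200),(0,0,255))
cv2.imwrite("pics/c5.png",im)
E
```

```text
16.45 [ 0.5156 -0.0699  0.1755] [-0.41843499 -0.21601511 -1.78771768] 0.31182516295300117 24.999838317744434
[ 1.86965187e-01 -3.13586805e+00 -2.51490593e-04]
```

View pics/c5.png

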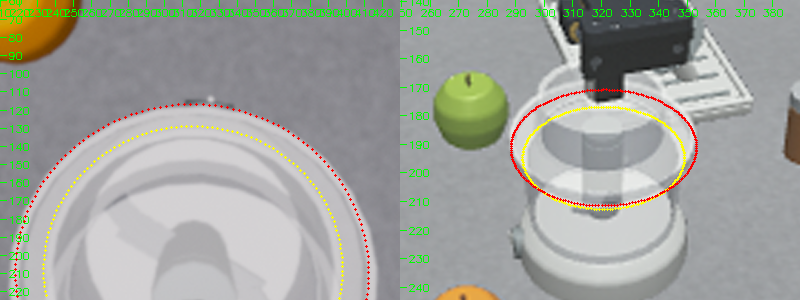

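The lid hangs level and concentric with the rim: the modelled lid edge (red) matches the flange, and the rim (yellow) sits centred inside it. Lowering it now.

>>> carry_out(steps=[[0,0,0,0,0,-0.4,0.2],[0,0,0,0,0,-0.8,0.2],[0,0,0,0,0,-1.2,0.2],[0,0,0,0,0,-1.5,0.2],[0,0,0,0,0,-1.7,0.2],[0,0,0,0,0,-1.8,0.2],[0,0,0,0,0,-1.8,0.2]], squeeze=15)

```text
time: 17.25
position: [0.5155, -0.0698, 0.1575]
tool_rot: [0.187, -3.136, -0.001]
ft_force: [0.3, 0.2, -1.2]
grip_width: 0.316
grip_force: 15.0
```

>>> carry_out(steps=[[0,0,0,0,0,-0.05,0.2],[0,0,0,0,0,-0.1,0.2],[0,0,0,0,0,-0.15,0.2],[0,0,0,0,0,-0.15,0.2]])

```text
time: 17.65
position: [0.5155, -0.0697, 0.156]
tool_rot: [0.187, -3.136, -0.001]
ft_force: [1.1, -0.2, -1.5]
grip_width: 0.317
grip_force: 15.0
```

Now at 0.3 mm above nominal; one more small step, then release and retreat.

>>> carry_out(steps=[[0,0,0,0,0,-0.05,0.2],[0,0,0,0,0,-0.08,0.2],[0,0,0,0,0,-0.08,0.2]], squeeze=8)

```text
time: 17.95
position: [0.5156, -0.0697, 0.1559]
tool_rot: [-0.187, 3.136, 0.002]
ft_force: [-3.7, 0.6, 5.3]
grip_width: 0.322
grip_force: 8.0
```

>>> carry_out(steps=[[0,0,0,0,0,0,0.4],[0,0,0,0,0,0,0.55],[0,0,0,0,0,0,0.6],[0,0,0,0,0,0,0.6],[0,0,0,0,0,1,0.6],[0,0,0,0,0,3,0.6],[0,0,0,0,0,6,0.6],[0,0,0,0,-3,9,0.6],[0,0,0,0,-8,10,0.6],[0,0,0,0,-13,10,0.6],[0,0,0,0,-16,10,0.6],[0,0,0,0,-16,10,0.6]])

```text
time: 19.15
position: [0.5139, -0.236, 0.2565]
tool_rot: [-0.173, 3.136, -0.005]
ft_force: [-0.4, -0.8, -0.2]
grip_width: 0.598
grip_force: 0.0
```

>>> carry_out(steps=[[0,0,0,0,0,0,0.6],[0,0,0,0,0,0,0.6],[0,0,0,0,0,0,0.6]])

```text
time: 19.45
position: [0.5161, -0.2278, 0.2553]
tool_rot: [-0.192, 3.136, 0.002]
ft_force: [-0.2, 0.6, -0.5]
grip_width: 0.598
grip_force: 0.0
```

```bash
python3 - <<'E'
from snap import *
d=snap("im6",("side","wrist"));s=d["state"]
B=[("wrist",400,80,220),("side",250,140,140)]
grid(d,B,"pics/c6.png")
im=cv2.imread("pics/c6.png")
def draw(X,col):
    for i,(n,x,y,bw) in enumerate(B):
        p=projw(d[n],s,X) if n=="wrist" else projc(d[n],X)
        q=(p-[x,y]+.5)*400/bw
        ok=(q>=0).all(1)&(q[:,0]<400)&(q[:,1]<300)
        for a in q[ok]: cv2.circle(im,tuple((a+[400*(i%2),300*(i//2)]).astype(int)),1,col,-1)
z=np.array([0,0,1.])
c=np.array([.5155,-.0695,.098]);draw(circ(c+z*.08,z,.014,100),(0,0,255))
draw(circ(c+z*.008,z,.075,200),(0,255,255));draw(circ(c+z*.036,z,.017,80),(255,0,0))
cv2.imwrite("pics/c6.png",im)
E
```

```text
19.45 [ 0.5161 -0.2278  0.2553] [-0.2088835   0.57003638 -0.48099232] 0.5975145848465631 0.0
```

View pics/c6.png

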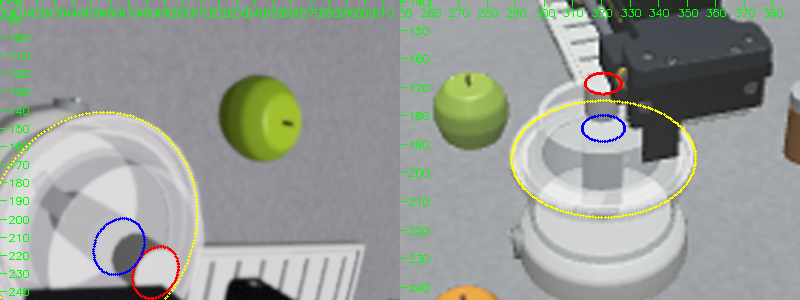

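The lid sits level on the rim: the flange matches the modelled home circle in both views, and contact force was felt at the nominal height. The blade is upright under it and the gripper is clear.

```bash
python3 -c "
from bench import ctrl
print(ctrl.close_job())"
```

```text
the job is handed in; nothing more can be done
None
```

The blade is on the drive shaft, fully home as far as the camera checks can tell, the lid lies level on the bowl's rim, and the job is handed in at about 19.5 s; the tool returned no verdict.

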